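# Hook a filter cartridge out of its housing by its wire bail

## Task

Take the hook tool from its stand, catch the wire bail of the filter cartridge deep in the bore of the aluminium housing, draw the cartridge out on the hook and set it down gently, upright, in the steel tray on the post stage, whose height is set differently each time; then put the hook back in its stand. The bail has fallen over to one side, and which side has to be felt or seen: do not force the hook down on it or against the bore, never touch the cartridge or its bail with the gripper, and leave the two vials and the small bottle where they are.

Things in the scene. Friction and masses are not known exactly. Their poses are not given: they have to be found in the camera images.
- bore_mouth (a point): centre of the open mouth of the bore, 110 mm above the bench, on top of the round aluminium filter housing (80 mm across, on a 100 x 100 mm foot; fixed). z is up along the bore. The bore is 56 mm wide for 74 mm down, then 40 mm wide for 24 mm (the seat), to a floor 12 mm above the bench.
- cartridge_mid (a point): centre of the loose steel filter cartridge, half-way up: a cylinder 37 mm across, 34 mm high, 0.12 to 0.27 kg, standing on the floor of the seat; z is its axis, up; its flat top is 17 mm above this point. Spring plungers in the seat grip it: drawing it takes up to 10 N for the first 15 mm, then only its weight. A wire bail is hinged on its top.
- bail_hinge (a point): middle of the bail's hinge line, on the cartridge's axis 4 mm above its top face; y runs along the hinge line, z is the cartridge's axis (both fixed to the cartridge, not to the bail). The bail is 4 mm round wire: legs at y = -13 and 13 mm, 22 mm clear between them, joined by an arch whose peak (wire centre) is at y = 0, 26 mm from the hinge line.
- bail_stop (a point): a point on the cartridge's axis at the height of the bail's peak when it has fallen over, 21.5 mm above bail_hinge. The bail swings freely and falls to a stop 0.6 rad off upright, towards either +x or -x (which one is not reported): the wire centre of its peak is then 15 mm off this point along x, 25 mm above the top face.
- hook_grip (a point): centre of the handle of the loose hook tool (0.09 kg), half-way up; z up along the tool. The black handle is 18 x 18 mm square and 65 mm high; the underside of a 42 x 36 x 5 mm collar plate under it is 37.5 mm below this point; a 6 mm round steel shank runs on down the z axis to the hook.
- hook_low (a point): lowest point of the hook tool, on the shank's axis 142.5 mm below hook_grip, axes as there. A 6 mm round toe goes out along +x and turns up: the upturned tip's axis is 13 mm from the shank's axis (outer side 16 mm), its top 13 mm above this point. The throat between shank and tip is 7 mm wide, its floor 6 mm above this point.
- stand_top (a point): middle of the top of the hook's stand (fixed), 125 mm above the bench: an 80 x 64 x 8 mm plate on two columns, with an opening 34 mm (x) by 22 mm (y) centred 5 mm to +x of this point. The tool hangs collar flat on the plate, its shank through the opening on this point, toe to the stand's +x: so at the start, and so it belongs at the end.
- stage: fixed stage: a 100 x 100 mm base with a sleeve and a post that carries an open steel tray, 120 (x) x 104 (y) x 13 mm outside, walls and floor 4 mm, centred over the base. Origin at the centre of the base's underside on the bench, z up. The post stays firmly where it is set: the top of the tray's floor is 49 to 104 mm above the bench, how high is not reported.
- vial_1: loose capped vial, 28 mm across and 60 mm high; origin at the centre of its underside. Bystander.
- vial_3: loose capped vial, 28 mm across and 60 mm high; origin at the centre of its underside. Bystander.
- bottle_small_1: loose small amber bottle, 57 mm across and 119 mm high; origin at the centre of its underside. Bystander.
Things that resemble listed ones, but are neither listed nor needed, are in the scene too. What is shaped like the part that bears stand_top but pink or purple is not meant. What is shaped like the part that bears bore_mouth but pink is not meant.

How it is judged:
By the outcome, as a careful person would: the job done as asked, in the order asked, and still so for the second after the job is handed in, with the robot touching nothing.
It also fails if it takes over 72 s, if anything falls off the work surface, if the arm or the gripper's body presses on something with over 40 N, if the wrist force passes 120 N, or if a joint passes its speed limit or range.

## Robot

A 7-joint arm with a two-finger parallel gripper is mounted at the origin on a cart in front of the work surface, level with it; the furniture and walls round the work are solid. World frame = base frame: x ahead of the robot, y to its left, z up, the work surface at z = 0. Lengths are in m, angles in degrees, forces in N, time in s.
With the tool pointing down it reaches from about 0.4 to 0.9 m from the base axis. Payload 5.6 kg.
Tool frame: the origin (TCP) lies at the very end of the fingers, on their centre line; the grasp point (between the pads) lies 19 mm behind it; y points along the fingers, x is the direction in which the jaws open and shut, and the axes are right-handed (so a half turn about y gives the same grasp; the last joint's range is limited). The gripper opens to 92 mm and grips with 3 to 60 N. Pads are 20 mm wide; open, the fingers measure 128 mm over their backs; the gripper's body (75 mm by 189 mm) begins 69 mm behind the grasp point.
Start: joints at [-69.328, 26.786, -0.665, 91.828, 0.344, 61.387, -3.226], TCP at [0.255, 0.598, 0.215] pointing down, gripper open.
Joint ranges: [-144.91, 144.91], [-17.63, 115.5], [-89.93, 88.59], [15.96, 139.68], [-74.01, 254.01], [8.47, 105.57], [-167.45, 167.45]. Speed limits (degrees/s): [147.25, 147.25, 180, 180, 180, 180, 180].

## Interface

Orientations are given as [roll, pitch, yaw] about the fixed x, y, z axes, in that order (R = Rz(yaw) Ry(pitch) Rx(roll)).
In Python, from station import read_state, get_image, calibration, close_job gives the robot as it stands.
- The arm moves only by the tool jog_arm, never from a script. Its argument "deltas" is one flat list of numbers, 7 for each row, row after row: the opening, from 0 (shut) to 1 (fully open), then the shift along the tool's x, y, z in m, then the turn, a rotation vector about the tool's x, y, z in degrees. A call has 1 to 10 rows; each row is the pose to reach, as a shift and turn from the pose commanded when the call began, along the tool's axes at that moment; what a row does not reach only later rows make up. A row lasts 1/12 s, in which the tool goes at most 41.7 mm and 7.16 degrees, less where a joint would pass 70% of its speed; a pose out of reach is approached as far as the arm can. A call with a gripper value outside its range is refused whole. The fingers move at their own pace and stop on an object; "grip_force" is the grip in N (left out, the last holds). Time passes only in rows, so rows that repeat a pose let the fingers close. It gives the time, the measured TCP pose, the force and the opening at its end, in the units of the state.
- read_state(): the state, without advancing time (a new reading comes with each control period).
- get_image(name): name is "scene" or "top" or "wrist"; returns the picture (480x640x3 uint8, red, green, blue); there is no depth.
- calibration(name): a dict with "intrinsics" (3x3 intrinsics, pixels), "R" (3x3) and "t" (3): a world point X has camera coordinates R X + t. Camera axes: x right, y down, z forward; pixel columns grow to the right and rows downward; lengths in m; the calibration is good to about 2 mm. The wrist camera is an equidistant fisheye: a pixel r from the principal point sees the ray r / f radians off the axis. A picture is of the moment at which its call begins: read the wrist's pose just before it. calibration takes no time and is no camera call; for the wrist camera it gives the pose at the moment of the call.
- close_job(): hands the job in, once; it reports no verdict.
The state is a dict: "time": time; "qpos": joint angles; "dq": joint speeds; "joint_torque": joint torques, N m; "position": TCP position; "eef_rot": TCP orientation; "contact_force": force on the tool from outside, world axes, zero at the start; "wrist_torque": the same for the moment, N m; "width": finger opening in m.
Only numpy, scipy, OpenCV 4.12 (cv2) and the standard library are available. Lean on these libraries where they do the work, as an engineer would, in place of code of your own. Each camera call takes 0.05 s, during which the arm holds its last target. There are 200 camera calls.

## Working session

There is one attempt and no reset: what is moved stays moved. The work goes in short steps, Python scripts to look and compute and a tool call to move; the robot and the scene stay as the last step left them, time stands still between calls to the robot, and variables do not carry over. Pictures are saved under pics/ and viewed, about 8 in all and at most 12, crops included, and the job is handed in when it is done.

Besides the shell and the picture viewer there is one more tool, called after "Call:" as name(argument=value, ...) on one line, values as JSON. jog_arm: Moves the arm, as the interface text tells. Its arguments: {"type":"object","properties":{"deltas":{"type":"array"},"grip_force":{"type":"number"}},"required":["deltas"]}

```bash
mkdir -p pics; ls
python3 - <<'E'
from station import *
import cv2,numpy as np
s=read_state();print(s)
for n in("scene","top"):
    c=calibration(n);print(n,c)
    im=get_image(n);cv2.imwrite(f"pics/{n}0.png",im[:,:,::-1])
print(calibration("wrist"))
E
```

```text
pics
{'time': 0.0, 'qpos': array([-69.32861533,  26.83679413,  -0.66309209,  91.88010278,
         0.34281851,  61.38738181,  -3.2240864 ]), 'dq': array([ 0.0266123 ,  0.03591906,  0.00640517, -0.02933307,  0.04070051,
       -0.05221531, -0.03336733]), 'joint_torque': array([-1.13950234e-04, -5.20588303e+01, -1.25455813e-02, -2.43748248e+01,
       -5.66572545e-02,  1.73808332e-02,  1.73099493e-04]), 'position': array([0.25523319, 0.59715728, 0.21363726]), 'eef_rot': array([-90.00706229,   0.10206903,  66.86091064]), 'contact_force': array([-0.09414501, -0.04489346, -0.37510609]), 'wrist_torque': array([ 0.03707418, -0.00550827, -0.00617761]), 'width': 0.09216549302937366}
scene {'intrinsics': array([[480.47935491,   0.        , 308.35515644],
       [  0.        , 480.47935491, 237.93830862],
       [  0.        ,   0.        ,   1.        ]]), 'R': array([[ 0.84529522, -0.53398462, -0.01834135],
       [-0.33395512, -0.50123024, -0.79827453],
       [ 0.41707309,  0.68090283, -0.60201443]]), 't': array([-0.39629072,  0.30921611,  1.16342303])}
top {'intrinsics': array([[579.49204005,   0.        , 324.14690117],
       [  0.        , 579.49204005, 234.76053006],
       [  0.        ,   0.        ,   1.        ]]), 'R': array([[-0.02269853, -0.99908595, -0.03622206],
       [-0.99351179,  0.02658096, -0.11057929],
       [ 0.11144104,  0.03347706, -0.99320702]]), 't': array([0.09427927, 0.55785891, 1.75797176])}
{'intrinsics': array([[371.64829954,   0.        , 321.50583861],
       [  0.        , 371.64829954, 235.7681231 ],
       [  0.        ,   0.        ,   1.        ]]), 'R': array([[ 0.39336774,  0.91937832, -0.00230792],
       [ 0.88435084, -0.37769206,  0.27435799],
       [ 0.2513671 , -0.10996459, -0.96162486]]), 't': array([-0.64843028, -0.03187203,  0.39135093])}
```

Run:
```python
import cv2,numpy as np
a=cv2.imread("pics/scene0.png");b=cv2.imread("pics/top0.png")
cv2.imwrite("pics/s1.png",cv2.resize(a,(800,600)));cv2.imwrite("pics/t1.png",cv2.resize(b,(800,600)))
```

```text
(no output)
```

View pics/s1.png

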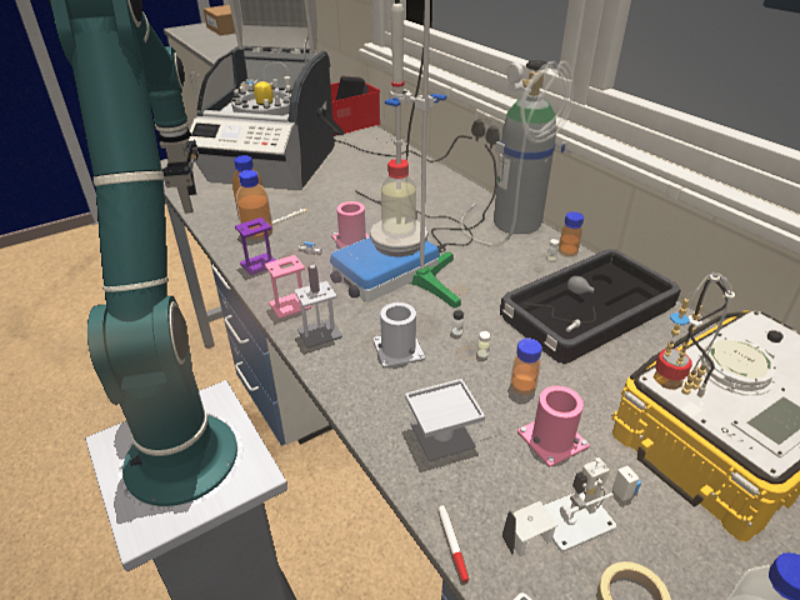

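View pics/t1.png

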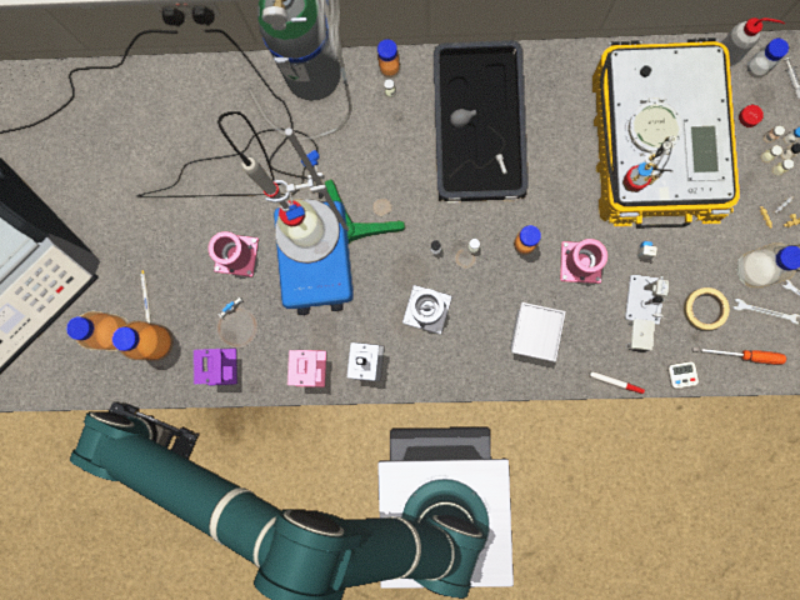

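The real parts are the bare metal ones. The stand is at top view (365,362) and scene view (316,292); the pink (307,368) and purple (215,367) stands are decoys. The housing is at top view (428,308) and scene view (398,330); the pink ones at (230,250) and (583,258) are decoys. The tray is at top view (538,332) and scene view (445,407). Next I'll check these in a close crop.

Run:
```python
import cv2,numpy as np
a=cv2.imread("pics/scene0.png");b=cv2.imread("pics/top0.png")
t=cv2.resize(b[225:320,265:465],(800,380),interpolation=cv2.INTER_CUBIC)
# scene crop x 230-400, y 205-375
s=cv2.resize(a[215:375,230:400],None,fx=3.4,fy=3.4,interpolation=cv2.INTER_CUBIC)
cv2.imwrite("pics/c1.png",t)
cv2.imwrite("pics/c2.png",s);print(s.shape)
```

```text
(544, 578, 3)
```

View pics/c1.png

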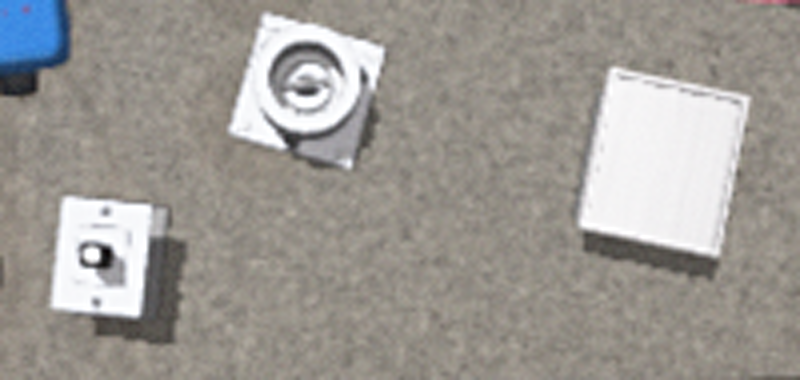

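View pics/c2.png

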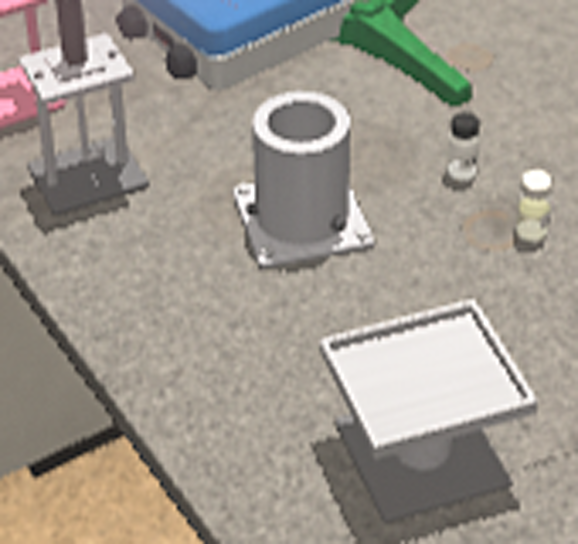

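The crops confirm it: a bare steel stand holding a black handle, the grey housing with the bail visible in the bore, and the open tray.

```bash
cat > h.py <<'E'
import numpy as np,cv2
from station import *
from scipy.spatial.transform import Rotation as Ro
def ray(n,uv,c=None):
    c=c or calibration(n);K=c["intrinsics"];uv=np.asarray(uv,float)
    d=np.array([(uv[0]-K[0,2])/K[0,0],(uv[1]-K[1,2])/K[1,1],1])
    if n=="wrist":
        r=np.hypot(d[0],d[1]);th=r;d=np.array([np.sin(th)*d[0]/max(r,1e-9),np.sin(th)*d[1]/max(r,1e-9),np.cos(th)])
    return -c["R"].T@c["t"],c["R"].T@(d/np.linalg.norm(d))
def onz(n,uv,z,c=None):
    o,d=ray(n,uv,c);return o+d*(z-o[2])/d[2]
def tri(rays):
    A=sum(np.eye(3)-np.outer(d,d) for o,d in rays);b=sum((np.eye(3)-np.outer(d,d))@o for o,d in rays)
    p=np.linalg.solve(A,b);return p,[np.linalg.norm((np.eye(3)-np.outer(d,d))@(p-o)) for o,d in rays]
def proj(n,X,c=None):
    c=c or calibration(n);p=c["R"]@X+c["t"];K=c["intrinsics"]
    if n=="wrist":
        r=np.hypot(p[0],p[1]);th=np.arctan2(r,p[2]);return np.array([K[0,2],K[1,2]])+K[0,0]*th*p[:2]/max(r,1e-9)
    return np.array([K[0,2]+K[0,0]*p[0]/p[2],K[1,2]+K[1,1]*p[1]/p[2]])
def tooldelta(pos,dirx=None):
    """shift in tool axes from measured pose to world pos"""
    s=read_state();R=Ro.from_euler("xyz",s["eef_rot"],degrees=True)
    return R.inv().apply(np.asarray(pos)-s["position"]),R,s
E
python3 - <<'E'
from h import *
np.set_printoptions(precision=4,suppress=True)
T=lambda p:(p[0]/4+265-.4,p[1]/4+225-.4); S=lambda p:(p[0]/3.4+230-.4,p[1]/3.4+215-.4)
print("stand"); c=[onz("top",T(p),.125) for p in[(63,197),(154,204),(140,320),(51,308)]]
for x in c:print(x)
c=np.array(c);m=c.mean(0);print(m,"sides",[np.linalg.norm(c[i]-c[i-1]) for i in range(4)])
ax=(c[0]+c[1]-c[2]-c[3]);print("axis yaw",np.degrees(np.arctan2(ax[1],ax[0])),"ontoscene",proj("scene",m))
for q,a in(((106,211),0),((96,302),0),((100,252),0)):print(onz("top",T(q),.125))
print("handle",onz("top",T((95,253)),.195))
print("housing",tri([ray("top",T((310,87))),ray("scene",S((301,122)))]),onz("top",T((310,87)),.11))
print("tray");P=[]
for a,b in zip([(610,68),(750,97),(717,258),(580,230)],[(470,303),(535,405),(375,447),(322,344)]):
    p,e=tri([ray("top",T(a)),ray("scene",S(b))]);P.append(p);print(p,e)
P=np.array(P);print(P.mean(0),[np.linalg.norm(P[i]-P[i-1]) for i in range(4)])
ax=P[0]+P[1]-P[2]-P[3];print(np.degrees(np.arctan2(ax[1],ax[0])))
print("bail center",onz("top",T((308,85)),.068))
E
```

```text
stand
[0.4384 0.2077 0.125 ]
[0.4317 0.1413 0.125 ]
[0.3482 0.1531 0.125 ]
[0.3583 0.2176 0.125 ]
[0.3941 0.1799 0.125 ] sides [np.float64(0.08078278118264509), np.float64(0.06668629482341938), np.float64(0.08438027924011228), np.float64(0.06529719595335973)]
axis yaw -7.514190828622164 ontoscene [251.9276 233.615 ]
[0.4275 0.1764 0.125 ]
[0.3618 0.1848 0.125 ]
[0.3979 0.1813 0.125 ]
handle [0.3957 0.1781 0.195 ]
housing (array([0.5169, 0.0249, 0.1118]), [np.float64(0.0017152113796633061), np.float64(0.0017152113796632903)]) [0.5156 0.0257 0.11  ]
tray
[ 0.5243 -0.1964  0.0864] [np.float64(0.002102213468552565), np.float64(0.002102213468552586)]
[ 0.5002 -0.2987  0.0871] [np.float64(0.0018337012884513618), np.float64(0.001833701288451314)]
[ 0.384  -0.2698  0.09  ] [np.float64(0.0004994695436515795), np.float64(0.0004994695436515927)]
[ 0.4073 -0.1709  0.0879] [np.float64(0.0009375343526194196), np.float64(0.000937534352619443)]
[ 0.454  -0.234   0.0879] [np.float64(0.11972778159371203), np.float64(0.10509435153932957), np.float64(0.119757048732317), np.float64(0.10161795621965933)]
-13.098578083498424
bail center [0.521  0.0273 0.068 ]
```

```bash
cat >> h.py <<'E'
def delta(pos,yaw):
    """tool-frame shift and rotvec (deg) from present pose to TCP pos, pointing down with jaw yaw"""
    d,R,s=tooldelta(pos);r=(R.inv()*Ro.from_euler("xyz",[-90,0,yaw],degrees=True)).as_rotvec(degrees=True)
    print("t",round(float(s["time"]),2),"pos",s["position"].round(4),"rot",s["eef_rot"].round(1),"F",s["contact_force"].round(1),"q7",s["qpos"][6].round(1))
    print("delta",d.round(4),r.round(2))
E
python3 -c "
from h import *
delta([.516,-.05,.32],0)"
```

```text
t 0.1 pos [0.2553 0.5972 0.2137] rot [-90.    0.1  66.9] F [0.6 0.8 0.6] q7 -3.2
delta [-0.4928 -0.1054 -0.4941] [ 6.000e-02  6.686e+01 -8.000e-02]
```

Call:
jog_arm(deltas=[1,-0.493,-0.105,-0.494,0,66.9,0,1,-0.493,-0.105,-0.494,0,66.9,0,1,-0.493,-0.105,-0.494,0,66.9,0,1,-0.493,-0.105,-0.494,0,66.9,0,1,-0.493,-0.105,-0.494,0,66.9,0,1,-0.493,-0.105,-0.494,0,66.9,0,1,-0.493,-0.105,-0.494,0,66.9,0,1,-0.493,-0.105,-0.494,0,66.9,0,1,-0.493,-0.105,-0.494,0,66.9,0,1,-0.493,-0.105,-0.494,0,66.9,0])

```text
time: 0.93
position: [0.4093, 0.2134, 0.2768]
eef_rot: [-90.0, 0.0, -0.4]
contact_force: [1.0, -0.1, 0.9]
width: 0.0919
```

```bash
python3 -c "
from h import *
delta([.516,-.05,.19],0)"
```

```text
t 0.93 pos [0.4093 0.2134 0.2768] rot [-90.    0.   -0.4] F [ 1.  -0.1  0.9] q7 -30.2
delta [ 0.1083  0.0867 -0.2627] [-0.01 -0.35 -0.01]
```

Call:
jog_arm(deltas=[1,0.108,0.0,-0.15,0,0,0,1,0.108,0.0,-0.15,0,0,0,1,0.108,0.0,-0.15,0,0,0,1,0.108,0.087,-0.263,0,0,0,1,0.108,0.087,-0.263,0,0,0,1,0.108,0.087,-0.263,0,0,0,1,0.108,0.087,-0.263,0,0,0,1,0.108,0.087,-0.263,0,0,0,1,0.108,0.087,-0.263,0,0,0,1,0.108,0.087,-0.263,0,0,0])

```text
time: 1.77
position: [0.5165, -0.0484, 0.1889]
eef_rot: [-90.0, 0.1, -0.2]
contact_force: [0.2, 0.0, -0.3]
width: 0.0919
```

Run:
```python
from h import *
delta([.516,-.05,.19],0)
c=calibration("wrist");im=get_image("wrist");cv2.imwrite("pics/w1.png",im[:,:,::-1])
np.savez("w1.npz",**c)
u=proj("wrist",np.array([.516,.0255,.08]),c);print(u)
x,y=int(u[0])-60,int(u[1])-60
cv2.imwrite("pics/w1c.png",cv2.resize(im[y:y+120,x:x+120,::-1],(600,600),interpolation=cv2.INTER_CUBIC));print(x,y)
```

```text
t 1.77 pos [ 0.5165 -0.0484  0.1889] rot [-90.    0.1  -0.2] F [ 0.2  0.  -0.3] q7 12.6
delta [-0.0005 -0.0011 -0.0016] [ 0.02 -0.18 -0.11]
[319.9699319  135.91501816]
259 75
```

View pics/w1c.png

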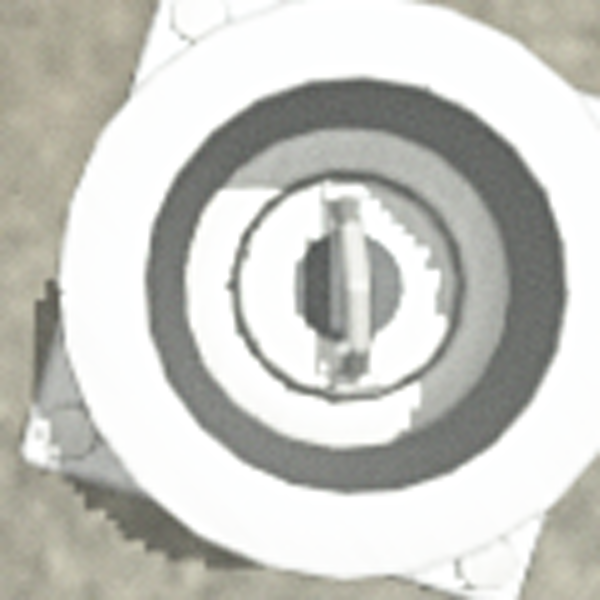

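The picture shows the bore mouth at (356,285), the cartridge rim at (348,285), the hinge lugs at (343,205) and (345,370), and a strip of wire at x≈357. The side it fell to is not clear, so I'll stretch the highlights.

Run:
```python
import cv2,numpy as np
im=cv2.imread("pics/w1.png")[105:160,300:358].astype(float)
h=np.clip((im-215)*255/40,0,255);l=np.clip((im-60)*255/160,0,255)
o=np.hstack([cv2.resize(x.astype(np.uint8),None,fx=6.8,fy=8*0.85,interpolation=cv2.INTER_NEAREST) for x in(h,l)])
cv2.imwrite("pics/w1d.png",o);print(o.shape)
```

```text
(374, 788, 3)
```

View pics/w1d.png

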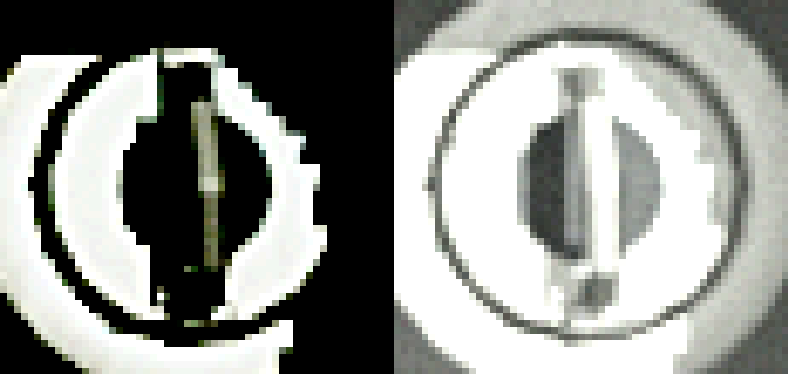

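Run:
```python
from h import *
im=get_image("wrist");cv2.imwrite("pics/w2.png",im[:,:,::-1])
a=cv2.imread("pics/w1.png").astype(int);b=im[:,:,::-1].astype(int)
d=np.abs(a-b).max(2)[105:160,300:358];print(d.max(),(d>30).sum())
print((b[125:142:3,308:350,1]))
c=calibration("wrist");print(-c["R"].T@c["t"],c["R"][2])
g=cv2.cvtColor(im,cv2.COLOR_RGB2GRAY)
for z,u in((.11,(259+356/5-.4,75+285/5-.4)),(.046,(259+348/5-.4,75+285/5-.4)),(.05,(259+343/5-.4,75+205/5-.4)),(.05,(259+345/5-.4,75+370/5-.4)),(.071,(259+357/5-.4,75+285/5-.4))):print(z,onz("wrist",u,z,c))
t=get_image("top");cv2.imwrite("pics/t2.png",t[:,:,::-1])
```

```text
162 872
[[201 255 255 254 254 254 254 254 254 254 255 255 197 135  97  93 145 156
  168 209 239 242 236 206 151 173 233 255 255 255 254 255 255 248 189 182
  185 183 175 141 111 141]
 [255 255 254 254 254 254 254 254 255 255 252 168  97  93  96  98 150 157
  150 195 236 243 240 217 149 156 154 154 169 242 255 255 254 255 255 255
  195 177 177 171 140 110]
 [255 254 254 254 254 254 254 255 255 228 158 147 108 101  98  99 153 158
  142 179 229 241 241 228 162 165 160 159 159 155 209 255 255 254 255 255
  255 255 186 180 165 133]
 [255 254 254 254 253 254 254 255 255 192 157 154 101  99 102 106 153 164
  158 178 230 251 255 238 185 157 159 159 157 151 173 255 255 254 254 254
  255 255 193 177 175 145]
 [255 255 253 254 254 254 254 255 254 179 155 148 105 103  94 102 152 162
  162 166 201 224 231 222 179 156 157 157 155 153 204 255 255 254 254 254
  255 255 198 178 155 125]
 [255 255 254 254 254 253 254 255 255 254 247 162  93  99 103 100 151 166
  157 164 193 225 233 226 182 155 153 153 161 231 255 255 254 254 254 254
  255 255 246 245 163 113]]
[0.51764149 0.03024006 0.35976375] [ 6.29123176e-04 -2.73804555e-01 -9.61785147e-01]
0.11 [0.52326651 0.03098899 0.11      ]
0.046 [0.52337414 0.03117513 0.046     ]
0.05 [0.5224552  0.04450711 0.05      ]
0.05 [0.52283976 0.01698267 0.05      ]
0.071 [0.52429829 0.03110667 0.071     ]
```

Run:
```python
from h import *
for p in((437,244),(475,244),(528,238)):print(onz("top",np.array(p)*.8,.06))
b=cv2.imread("pics/top0.png")
g=cv2.cvtColor(b,cv2.COLOR_BGR2GRAY)
# bore dark ring: print rows around housing
np.set_printoptions(linewidth=250)
print(g[230:264,326:362])
```

```text
[ 0.67667326 -0.00116322  0.06      ]
[ 0.67395777 -0.09390837  0.06      ]
[ 0.68501735 -0.22328385  0.06      ]
[[138 138 128 ... 145 141 143]
 [134 135 133 ... 152 149 146]
 [139 138 143 ... 154 154 157]
 ...
 [139 132 119 ... 148 152 156]
 [140 130 132 ... 145 150 147]
 [139 137 142 ... 154 148 139]]
```

Call:
jog_arm(deltas=[0.3,0.002,0.03,0.003,0,0,0,0.3,0.004,0.06,0.003,0,0,0,0.3,0.004,0.075,0.003,0,0,0,0.3,0.004,0.08,0.003,0,0,0,0.3,0.004,0.08,0.003,0,0,0])

```text
time: 2.33
position: [0.5206, -0.0432, 0.1091]
eef_rot: [-90.0, 0.1, 0.1]
contact_force: [-0.3, -0.4, -0.1]
width: 0.0607
```

Run:
```python
from h import *
delta([.523,-.045,.11],0)
c=calibration("wrist");im=get_image("wrist");cv2.imwrite("pics/w3.png",im[:,:,::-1])
np.savez("w3.npz",**c)
u=proj("wrist",np.array([.523,.031,.08]),c);print(u)
x,y=int(u[0])-75,max(0,int(u[1])-75)
cv2.imwrite("pics/w3c.png",cv2.resize(im[y:y+150,x:x+150,::-1],(600,600),interpolation=cv2.INTER_CUBIC));print(x,y)
```

```text
t 2.33 pos [ 0.5206 -0.0432  0.1091] rot [-90.    0.1   0.1] F [-0.3 -0.4 -0.1] q7 17.1
delta [ 0.0024 -0.0009 -0.0018] [-0.02  0.08 -0.09]
[325.19160101 136.74426895]
250 61
```

View pics/w3c.png

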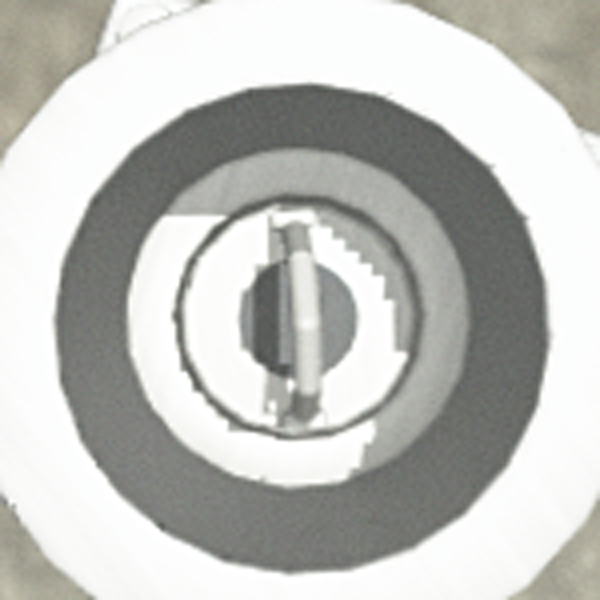

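Run:
```python
from h import *
np.set_printoptions(linewidth=220,threshold=9999)
c=dict(np.load("w3.npz"))
im=cv2.imread("pics/w3.png",0)
# bore mouth: dark wall ring vs white top: flood from ring
x0,y0=250,61
m=((im>60)&(im<140)).astype(np.uint8)
n,l,s,cc=cv2.connectedComponentsWithStats(m)
k=l[142,250+25];print("ring comp",s[k])
cnt=max(cv2.findContours((l==k).astype(np.uint8),cv2.RETR_EXTERNAL,cv2.CHAIN_APPROX_NONE)[0],key=cv2.contourArea)
e=cv2.fitEllipse(cnt);print(e,onz("wrist",e[0],.11,c))
w1=dict(np.load("w1.npz"));i1=cv2.imread("pics/w1.png",0);m=((i1>60)&(i1<140)).astype(np.uint8);n,l,s,cc=cv2.connectedComponentsWithStats(m)
k=l[132,259+33];print(s[k]);cnt=max(cv2.findContours((l==k).astype(np.uint8),cv2.RETR_EXTERNAL,cv2.CHAIN_APPROX_NONE)[0],key=cv2.contourArea)
e=cv2.fitEllipse(cnt);print(e,onz("wrist",e[0],.11,w1))
g=cv2.imread("pics/top0.png",0);print(g[232:262:1,328:360])
print("wrist cam",-c["R"].T@c["t"])
T=lambda q:(250+q[0]/4-.4,61+q[1]/4-.4)
print([onz("wrist",T(q),z,c) for q,z in(((297,228),.05),((303,405),.05),((306,322),.075))])
```

```text
ring comp [ 264   82  123  122 5998]
((325.0005798339844, 142.4893798828125), (120.38288879394531, 121.68345642089844), 91.72663116455078) [0.52266285 0.0287286  0.11      ]
[ 288   91   84   82 2111]
((329.72064208984375, 131.55523681640625), (81.40719604492188, 82.5210189819336), 97.91757202148438) [0.52262455 0.02869852 0.11      ]
[[142 189 242 237 228 213 211 236 238 244 248 248 250 251 251 250 249 248 242 204 158 140 131 141 145 141 137 124 140 136 140 153]
 [136 201 253 248 242 236 235 245 246 248 250 251 251 251 251 251 251 251 251 249 242 203 164 140 140 135 131 126 126 142 157 163]
 [147 217 252 241 233 245 247 249 251 253 254 255 254 248 252 255 255 255 252 251 250 247 235 226 224 185 140 129 137 148 150 158]
 [170 233 241 224 241 248 249 254 252 240 204 175 167 156 160 179 187 224 252 253 251 251 248 243 238 247 247 243 222 177 139 124]
 [191 237 216 231 247 250 254 250 193 133  89  66  74  71  67  68  73 117 184 242 254 251 249 243 238 249 251 252 250 245 226 192]
 [203 244 232 245 250 254 248 169  90  68  65  69  80  88  84  71  78  65  90 148 235 254 251 247 243 243 24
[... 2648 characters left out ...]
 250 249 249 253 245 157  95  71  72  85  91 125 128 110 102  92  75  74  83 122 148 157 159 157 166 148 100  78  78 114 145]
 [251 255 252 252 252 254 238 147  54  54  63  60  67  77  74  73  85 104 123 141 153 163 160 160 158 158 136  88  79  83 112 147]
 [168 184 213 243 253 255 255 232  87  50  54  77 126 147 150 149 148 151 159 162 161 158 161 162 166 160 131  80  75 106 144 149]
 [118 118 136 162 171 194 229 246 183  79  58 104 162 171 165 163 160 164 162 163 163 158 158 158 159 156 116  80  83 111 149 148]]
wrist cam [0.52129803 0.03326598 0.27895558]
[array([0.52242126, 0.04245528, 0.05      ]), array([0.52338891, 0.01515424, 0.05      ]), array([0.52354106, 0.02855337, 0.075     ])]
```

The wrist pictures agree on the mouth at (0.5227, 0.0287), and the corrected top-view reading matches. The hinge line is within 2° of world y. The bail stands nearly upright: its peak is within 2 mm of the hinge line, and its shadow agrees with that. Next I need the toe direction.

Run:
```python
from h import *
a=cv2.imread("pics/scene0.png")[214:290,232:282]
o=cv2.resize(a,None,fx=8,fy=7.8,interpolation=cv2.INTER_CUBIC)
cv2.imwrite("pics/s2.png",o)
ps=np.array([.395,.18,0]);ax=np.array([np.cos(np.radians(-7.5)),np.sin(np.radians(-7.5)),0])
f=lambda X:((proj("scene",X)-[232,214]+.4)*[8,7.8]).round()
print("plate c",f(ps+[0,0,.125]),"low",f(ps+[0,0,.022]),"toe+",f(ps+ax*.013+[0,0,.033]),"toe-",f(ps-ax*.013+[0,0,.033]))
delta([.45,.0,.30],-7.5)
```

```text
plate c [165. 155.] low [189. 371.] toe+ [219. 339.] toe- [154. 358.]
t 2.38 pos [ 0.5214 -0.0436  0.1101] rot [-90.   -0.    0.1] F [-0.7 -0.1  0.9] q7 17.1
delta [-0.0713 -0.1899  0.0438] [-0.02  7.56  0.02]
```

View pics/s2.png

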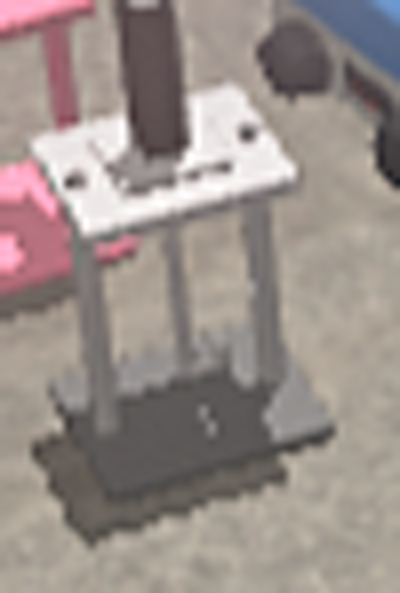

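Run:
```python
from h import *
delta([.392,.105,.28],-7.5)
```

```text
t 2.38 pos [ 0.5214 -0.0436  0.1101] rot [-90.   -0.    0.1] F [-0.7 -0.1  0.9] q7 17.1
delta [-0.1292 -0.1699  0.1488] [-0.02  7.56  0.02]
```

Call:
jog_arm(deltas=[0.3,0,-0.04,0,0,0,0,0.3,0,-0.08,0,0,0,0,1,-0.01,-0.12,0.01,0,3,0,1,-0.03,-0.15,0.03,0,7.6,0,1,-0.06,-0.17,0.06,0,7.6,0,1,-0.085,-0.17,0.09,0,7.6,0,1,-0.11,-0.17,0.12,0,7.6,0,1,-0.129,-0.17,0.149,0,7.6,0,1,-0.129,-0.17,0.149,0,7.6,0,1,-0.129,-0.17,0.149,0,7.6,0])

```text
time: 3.22
position: [0.392, 0.106, 0.2814]
eef_rot: [-89.8, -0.2, -7.4]
contact_force: [-0.2, -1.9, -0.5]
width: 0.0916
```

Run:
```python
from h import *
delta([.395,.18,.28],-7.5)
c=calibration("wrist");im=get_image("wrist");cv2.imwrite("pics/w4.png",im[:,:,::-1])
np.savez("w4.npz",**c)
u=proj("wrist",np.array([.395,.18,.16]),c);print(u)
x,y=int(u[0])-60,max(0,int(u[1])-60)
cv2.imwrite("pics/w4c.png",cv2.resize(im[y:y+120,x:x+120,::-1],(600,600),interpolation=cv2.INTER_CUBIC));print(x,y)
```

```text
t 3.22 pos [0.392  0.106  0.2814] rot [-89.8  -0.2  -7.4] F [-0.2 -1.9 -0.5] q7 -28.8
delta [-0.0066  0.0016  0.0738] [-0.17  0.11  0.17]
[311.63021853 136.50114846]
251 76
```

View pics/w4c.png

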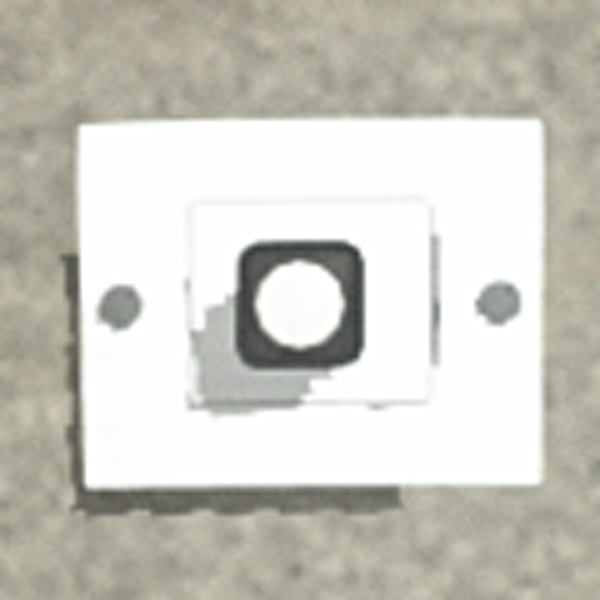

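The handle is centred at (300,304) and the plate at (311,304). The dark sliver of the opening at (435,300), beyond the collar's right edge, puts stand +x, and so the toe, along image right (yaw ≈ -7°).

Run:
```python
from h import *
c=dict(np.load("w4.npz"));T=lambda q:(251+q[0]/5-.4,76+q[1]/5-.4)
h=onz("wrist",T((300,304)),.195,c);print("handle",h)
p=[onz("wrist",T(q),.125,c) for q in((120,306),(498,302),(80,125),(542,120),(543,484),(85,487))]
print("holes",p[0],p[1],"mid",(p[0]+p[1])/2,"corners mid",sum(p[2:])/4)
d=p[1]-p[0];print("yaw",np.degrees(np.arctan2(d[1],d[0])))
print("side",np.linalg.norm(p[2]-p[3]),np.linalg.norm(p[4]-p[3]))
g=h.copy();g[2]=.155;delta(g,-7)
```

```text
handle [0.39514485 0.18033396 0.195     ]
holes [0.36212546 0.1841768  0.125     ] [0.42749351 0.17608873 0.125     ] mid [0.39480949 0.18013276 0.125     ] corners mid [0.39538237 0.18017999 0.125     ]
yaw -7.053433395915446
side 0.08012230396720332 0.06438618354526646
t 3.27 pos [0.3928 0.1047 0.2811] rot [-89.9  -0.2  -7.6] F [ 0.3 -0.   0.4] q7 -28.7
delta [-0.008   0.1263  0.075 ] [-0.13 -0.57  0.16]
```

Call:
jog_arm(deltas=[1,-0.005,0,0.04,0,-0.6,0,1,-0.008,0,0.075,0,-0.6,0,1,-0.008,0,0.075,0,-0.6,0,1,-0.008,0.035,0.075,0,-0.6,0,1,-0.008,0.07,0.075,0,-0.6,0,1,-0.008,0.105,0.075,0,-0.6,0,1,-0.008,0.128,0.075,0,-0.6,0,1,-0.008,0.128,0.075,0,-0.6,0,1,-0.008,0.128,0.075,0,-0.6,0])

```text
time: 4.02
position: [0.3949, 0.1785, 0.1515]
eef_rot: [-90.1, 0.0, -7.2]
contact_force: [0.1, 0.6, -0.0]
width: 0.0918
```

Run:
```python
from h import *
delta([.3951,.1802,.153],-7)
```

```text
t 4.02 pos [0.3949 0.1785 0.1515] rot [-90.1   0.   -7.2] F [ 0.1  0.6 -0. ] q7 -30.1
delta [-0.0001 -0.0015  0.0017] [ 0.11 -0.18 -0.03]
```

Call:
jog_arm(deltas=[0.5,0,0,0.002,0,0,0,0.3,0,0,0.002,0,0,0,0,0,0,0.002,0,0,0,0,0,0,0.002,0,0,0,0,0,0,0.002,0,0,0,0,0,0,0.002,0,0,0,0,0,0,0.002,0,0,0,0,0,0,0.002,0,0,0,0,0,0,0.002,0,0,0,0,0,0,0.002,0,0,0], grip_force=45)

```text
time: 4.85
position: [0.3944, 0.1819, 0.1516]
eef_rot: [-90.0, 0.0, -7.0]
contact_force: [-0.4, 0.0, 0.4]
width: 0.0272
```

Call:
jog_arm(deltas=[0,0,0,0,0,0,0,0,0,0,0,0,0,0,0,0,0,0,0,0,0,0,0,0,0,0,0,0])

```text
time: 5.18
position: [0.3945, 0.1818, 0.1515]
eef_rot: [-90.0, -0.0, -7.0]
contact_force: [2.1, -0.3, -0.1]
width: 0.0176
```

Run:
```python
from h import *
delta([.3951,.1802,.153],-7)
```

```text
t 5.18 pos [0.3945 0.1818 0.1515] rot [-90.  -0.  -7.] F [ 2.1 -0.3 -0.1] q7 -30.3
delta [ 0.0008 -0.0015 -0.0015] [ 0.   -0.04  0.  ]
```

Call:
jog_arm(deltas=[0,0,-0.005,0,0,0,0,0,0,-0.02,0,0,0,0,0,0,-0.05,0,0,0,0,0,0,-0.08,0,0,0,0,0,0,-0.11,0,0,0,0,0,0,-0.14,0,0,0,0,0,0,-0.155,0,0,0,0,0,0,-0.155,0,0,0,0])

```text
time: 5.85
position: [0.3962, 0.1827, 0.3103]
eef_rot: [-89.7, -0.3, -7.1]
contact_force: [-0.6, 0.6, -0.3]
width: 0.0178
```

Run:
```python
from h import *
# shank target: cartridge frame x=-21.5 mm at yaw 2
m=np.array([.5227,.0288]);ex=np.array([np.cos(np.radians(2)),np.sin(np.radians(2))])
p=m-ex*.0215-np.array([.0007,-.0016]);print(p)
delta([p[0],p[1],.30],2)
im=get_image("scene");cv2.imwrite("pics/s3.png",im[:,:,::-1])
s=read_state()["position"];u=proj("scene",s+[0,0,-.1]);print(u)
x,y=int(u[0])-40,int(u[1])-60
cv2.imwrite("pics/s3c.png",cv2.resize(im[y:y+100,x:x+80,::-1],(480,600),interpolation=cv2.INTER_CUBIC))
```

```text
[0.5005131  0.02964966]
t 5.85 pos [0.3962 0.1827 0.3103] rot [-89.7  -0.3  -7.1] F [-0.6  0.6 -0.3] q7 -36.5
delta [ 0.1223  0.0102 -0.1391] [-0.27 -9.05  0.31]
[249.17352016 208.93876434]
```

View pics/s3c.png

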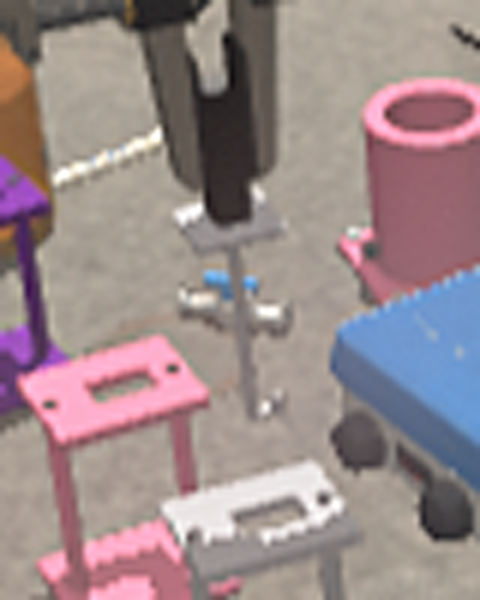

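Hook in hand with the toe at image right (+x), and the stand is clear. Next I move it over the bore.

Call:
jog_arm(deltas=[0,0.02,0.002,-0.023,0,-2,0,0,0.045,0.005,-0.051,0,-4,0,0,0.07,0.01,-0.08,0,-7,0,0,0.095,0.01,-0.108,0,-9,0,0,0.115,0.01,-0.13,0,-9,0,0,0.122,0.01,-0.139,0,-9,0,0,0.122,0.01,-0.139,0,-9,0,0,0.122,0.01,-0.139,0,-9,0,0,0.122,0.01,-0.139,0,-9,0,0,0.122,0.01,-0.139,0,-9,0])

```text
time: 6.73
position: [0.4976, 0.0305, 0.296]
eef_rot: [-90.0, 0.1, 2.1]
contact_force: [0.3, 0.3, -0.3]
width: 0.0175
```

Run:
```python
from h import *
delta([.5005,.0297,.235],2)
im=get_image("wrist");c=calibration("wrist");cv2.imwrite("pics/w5.png",im[:,:,::-1]);np.savez("w5.npz",**c)
u=proj("wrist",np.array([.512,.029,.11]),c);print(u)
x,y=int(u[0])-80,int(u[1])-60
cv2.imwrite("pics/w5c.png",cv2.resize(im[y:y+120,x:x+160,::-1],(800,600),interpolation=cv2.INTER_CUBIC));print(x,y)
```

```text
t 6.73 pos [0.4976 0.0305 0.296 ] rot [-90.    0.1   2.1] F [ 0.3  0.3 -0.3] q7 -0.4
delta [ 0.0029  0.061  -0.0009] [-0.02  0.1  -0.07]
[335.48327381 213.03720333]
255 153
```

View pics/w5c.png

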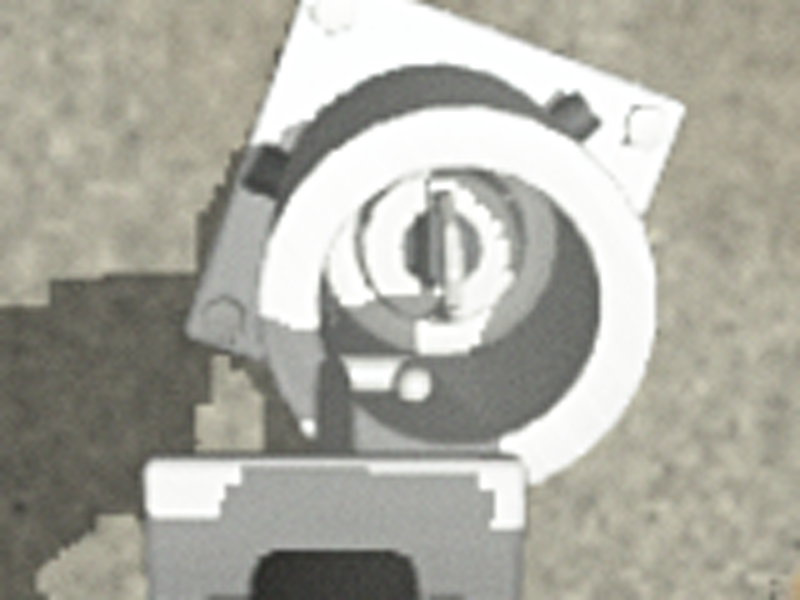

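Tip top at (413,383), and the bail still stands between its lugs at (450,250). I'll compute the tip position relative to the bore.

Run:
```python
from h import *
c=dict(np.load("w5.npz"));tip=onz("wrist",(337.2,229.2),.296-.1315+.013,c)
print("tip",tip,"rel TCP",tip-[.4976,.0305,.296])
T=lambda q:(255+q[0]/5-.4,153+q[1]/5-.4)
a=onz("wrist",T((437,185)),.05,c);b=onz("wrist",T((450,305)),.05,c);print("lugs",a,b,(a+b)/2)
print("bail peak up?",onz("wrist",T((449,250)),.076,c))
# inner mouth: left 325,right 600 at row~300 ; top 168, bottom ~443
print("mouth",onz("wrist",T((462,305)),.11,c))
```

```text
tip [0.51088551 0.03050523 0.1775    ] rel TCP [ 1.32855105e-02  5.23167576e-06 -1.18500000e-01]
lugs [0.52092741 0.04334964 0.05      ] [0.52525398 0.01563682 0.05      ] [0.5230907  0.02949323 0.05      ]
bail peak up? [0.52258352 0.03336214 0.076     ]
mouth [0.52334581 0.02887077 0.11      ]
```

Call:
jog_arm(deltas=[0,0.0034,0,-0.0015,0,0,0,0,0.0034,0.01,-0.0015,0,0,0,0,0.0034,0.03,-0.0015,0,0,0,0,0.0034,0.05,-0.0015,0,0,0,0,0.0034,0.065,-0.0015,0,0,0,0,0.0034,0.075,-0.0015,0,0,0,0,0.0034,0.075,-0.0015,0,0,0])

```text
time: 7.37
position: [0.5004, 0.0276, 0.2193]
eef_rot: [-90.1, 0.2, 2.0]
contact_force: [-0.5, 0.4, -1.1]
width: 0.0178
```

Run:
```python
from h import *
delta([.501,.029,.1865],2)
im=get_image("wrist");c=calibration("wrist");cv2.imwrite("pics/w6.png",im[:,:,::-1]);np.savez("w6.npz",**c)
```

```text
t 7.37 pos [0.5004 0.0276 0.2193] rot [-90.1   0.2   2. ] F [-0.5  0.4 -1.1] q7 3.6
delta [0.0008 0.0328 0.0014] [ 0.07 -0.02 -0.23]
```

Now straight down, slowly, to hook_low ≈ 0.055.

Call:
jog_arm(deltas=[0,0.0005,0.006,0.001,0,0,0,0,0.0005,0.012,0.001,0,0,0,0,0.0005,0.018,0.001,0,0,0,0,0.0005,0.024,0.001,0,0,0,0,0.0005,0.029,0.001,0,0,0,0,0.0005,0.033,0.001,0,0,0,0,0.0005,0.033,0.001,0,0,0])

```text
time: 8.0
position: [0.5019, 0.0285, 0.1877]
eef_rot: [-90.0, 0.1, 2.0]
contact_force: [0.4, -0.2, -1.4]
width: 0.0179
```

Run:
```python
from h import *
delta([.5165,.029,.1865],2)
```

```text
t 8.0 pos [0.5019 0.0285 0.1877] rot [-90.    0.1   2. ] F [ 0.4 -0.2 -1.4] q7 5.3
delta [ 0.0146  0.0012 -0.    ] [ 0.02 -0.05 -0.08]
```

Call:
jog_arm(deltas=[0,0.003,0.001,0,0,0,0,0,0.006,0.001,0,0,0,0,0,0.009,0.001,0,0,0,0,0,0.012,0.001,0,0,0,0,0,0.0145,0.001,0,0,0,0,0,0.0145,0.001,0,0,0,0])

```text
time: 8.5
position: [0.5176, 0.0291, 0.1877]
eef_rot: [-90.0, -0.0, 2.0]
contact_force: [-0.5, 0.1, -1.0]
width: 0.0176
```

Run:
```python
from h import *
delta([.5165,.029,.1865],2)
im=get_image("wrist");c=calibration("wrist");cv2.imwrite("pics/w7.png",im[:,:,::-1]);np.savez("w7.npz",**c)
u=proj("wrist",np.array([.523,.029,.08]),c);print(u)
x,y=int(u[0])-60,int(u[1])-50
o=im[y:y+90,x:x+120,::-1]
cv2.imwrite("pics/w7c.png",cv2.resize(o,(800,600),interpolation=cv2.INTER_CUBIC));print(x,y)
```

```text
t 8.5 pos [0.5176 0.0291 0.1877] rot [-90.  -0.   2.] F [-0.5  0.1 -1. ] q7 6.2
delta [-0.0011  0.0012 -0.0001] [ 0.01 -0.03  0.04]
[328.21192739 232.70974491]
268 182
```

View pics/w7c.png

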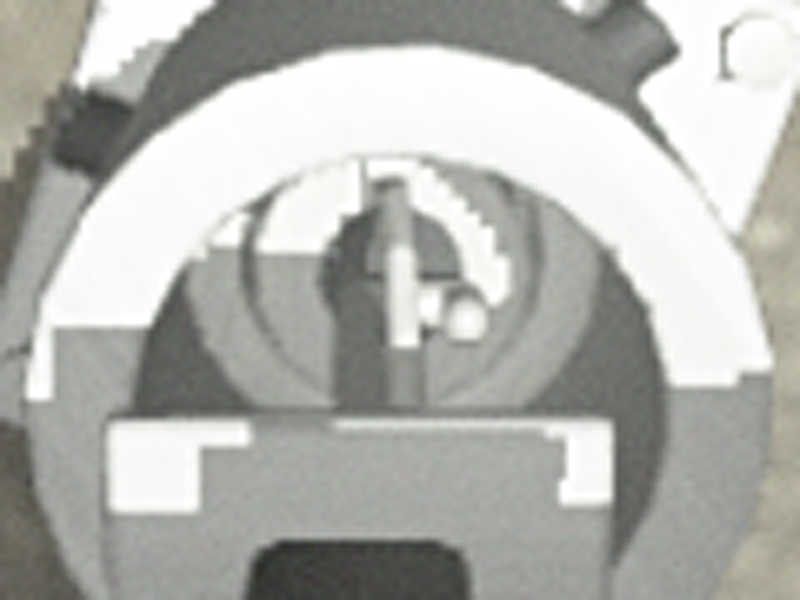

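The wire at (405,290) sits over the toe, between the shank at (358,350) and the tip at (463,318), so the hook is through the bail. I'll lift slowly and watch the force.

Call:
jog_arm(deltas=[0,-0.001,-0.004,0,0,0,0,0,-0.001,-0.008,0,0,0,0,0,-0.001,-0.011,0,0,0,0,0,-0.001,-0.013,0,0,0,0,0,-0.001,-0.015,0,0,0,0,0,-0.001,-0.017,0,0,0,0,0,-0.001,-0.019,0,0,0,0])

```text
time: 9.13
position: [0.5147, 0.0291, 0.2057]
eef_rot: [-90.0, 0.2, 2.0]
contact_force: [-0.2, -0.8, -12.0]
width: 0.0179
```

Call:
jog_arm(deltas=[0,0,-0.002,0,0,0,0,0,0,-0.004,0,0,0,0,0,0,-0.006,0,0,0,0,0,0,-0.008,0,0,0,0,0,0,-0.01,0,0,0,0,0,0,-0.012,0,0,0,0,0,0,-0.014,0,0,0,0,0,0,-0.016,0,0,0,0,0,0,-0.019,0,0,0,0,0,0,-0.022,0,0,0,0])

```text
time: 9.97
position: [0.5159, 0.029, 0.2288]
eef_rot: [-90.0, 0.0, 2.0]
contact_force: [-0.1, 0.5, -2.8]
width: 0.018
```

Run:
```python
from h import *
delta([.517,.029,.34],2)
```

```text
t 9.97 pos [0.5159 0.029  0.2288] rot [-90.   0.   2.] F [-0.1  0.5 -2.8] q7 4.0
delta [ 1.100e-03 -1.112e-01 -1.000e-04] [ 0.   -0.04 -0.  ]
```

Call:
jog_arm(deltas=[0,0.001,-0.004,0,0,0,0,0,0.001,-0.01,0,0,0,0,0,0.001,-0.02,0,0,0,0,0,0.001,-0.032,0,0,0,0,0,0.001,-0.047,0,0,0,0,0,0.001,-0.062,0,0,0,0,0,0.001,-0.077,0,0,0,0,0,0.001,-0.09,0,0,0,0,0,0.001,-0.1,0,0,0,0,0,0.001,-0.106,0,0,0,0])

```text
time: 10.8
position: [0.5174, 0.029, 0.3364]
eef_rot: [-90.0, -0.1, 2.0]
contact_force: [-0.3, -0.7, -2.9]
width: 0.0175
```

Run:
```python
from h import *
b=cv2.imread("pics/top0.png",0);m=(b>205).astype(np.uint8)[250:296,400:465]
n,l,s,cc=cv2.connectedComponentsWithStats(m);k=1+s[1:,4].argmax();print(s[k],cc[k]+[400,250])
cnt=cv2.findContours((l==k).astype(np.uint8),cv2.RETR_EXTERNAL,cv2.CHAIN_APPROX_NONE)[0][0]
r=cv2.minAreaRect(cnt);print(r);q=np.array(r[0])+[400,250];print("top",onz("top",q,.088))
a=cv2.imread("pics/scene0.png",0);m=(a>190).astype(np.uint8)[290:355,315:400]
n,l,s,cc=cv2.connectedComponentsWithStats(m);k=1+s[1:,4].argmax()
cnt=cv2.findContours((l==k).astype(np.uint8),cv2.RETR_EXTERNAL,cv2.CHAIN_APPROX_NONE)[0][0].reshape(-1,2)
P=cv2.approxPolyDP(cnt.reshape(-1,1,2),4,True).reshape(-1,2)+[315,290];print(s[k],P)
h=cv2.approxPolyDP(cv2.findContours((b>205).astype(np.uint8)[250:296,400:465]*1,cv2.RETR_EXTERNAL,cv2.CHAIN_APPROX_NONE)[0][0],4,True).reshape(-1,2)+[400,250];print(h)
delta([.454,-.234,.335],-13)
```

```text
[  10    0   42   39 1269] [430.5429472  267.16233255]
((30.365385055541992, 15.673072814941406), (35.889251708984375, 38.83098602294922), 11.309932708740234)
top [ 0.45347067 -0.23345361  0.088     ]
[   9   13   64   44 1531] [[369 303]
 [324 315]
 [340 346]
 [387 332]]
[[416 250]
 [410 281]
 [444 288]
 [451 250]]
t 10.8 pos [0.5174 0.029  0.3364] rot [-90.   -0.1   2. ] F [-0.3 -0.7 -2.9] q7 -0.1
delta [-0.0723  0.0011 -0.2607] [-0.05 14.95  0.12]
```

Call:
jog_arm(deltas=[0,-0.0015,0,-0.005,0,0,0,0,-0.005,0,-0.016,0,0,0,0,-0.009,0,-0.029,0,0,0,0,-0.0135,0,-0.044,0,0,0,0,-0.018,0,-0.06,0,0,0,0,-0.023,0,-0.076,0,0,0,0,-0.028,0,-0.092,0,0,0,0,-0.033,0,-0.108,0,0,0,0,-0.038,0,-0.124,0,0,0,0,-0.043,0,-0.14,0,0,0])

```text
time: 11.63
position: [0.4771, -0.1147, 0.3338]
eef_rot: [-90.0, 0.1, 1.8]
contact_force: [-0.1, -0.2, -3.2]
width: 0.0178
```

Call:
jog_arm(deltas=[0,-0.005,0,-0.016,0,0,0,0,-0.01,0,-0.032,0,0,0,0,-0.015,0,-0.048,0,0,0,0,-0.02,0,-0.064,0,0,0,0,-0.0245,0,-0.08,0,0,0,0,-0.029,0,-0.094,0,0,0,0,-0.0325,0,-0.106,0,0,0,0,-0.035,0,-0.114,0,0,0,0,-0.0365,0,-0.119,0,0,0,0,-0.037,0,-0.12,0,0,0])

```text
time: 12.47
position: [0.4449, -0.2348, 0.3343]
eef_rot: [-90.0, 0.0, 1.8]
contact_force: [-0.6, 0.7, -3.0]
width: 0.018
```

Run:
```python
from h import *
delta([.447,-.234,.28],2)
im=get_image("wrist");c=calibration("wrist");cv2.imwrite("pics/w8.png",im[:,:,::-1]);np.savez("w8.npz",**c)
s=get_image("scene");cv2.imwrite("pics/s8.png",s[:,:,::-1])
```

```text
t 12.47 pos [ 0.4449 -0.2348  0.3343] rot [-90.    0.    1.8] F [-0.6  0.7 -3. ] q7 31.6
delta [0.0022 0.0543 0.0007] [ 0.   -0.17 -0.04]
```

Call:
jog_arm(deltas=[0,0.002,0.003,0,0,0,0,0,0.002,0.01,0,0,0,0,0,0.002,0.02,0,0,0,0,0,0.002,0.03,0,0,0,0,0,0.002,0.04,0,0,0,0,0,0.002,0.048,0,0,0,0,0,0.002,0.053,0,0,0,0,0,0.002,0.056,0,0,0,0,0,0.002,0.056,0,0,0,0,0,0.002,0.056,0,0,0,0])

```text
time: 13.4
position: [0.448, -0.2336, 0.2787]
eef_rot: [-90.0, -0.0, 2.0]
contact_force: [-0.2, 0.0, -2.2]
width: 0.0181
```

Call:
jog_arm(deltas=[0,0,0,0,0,0,0,0,0,0,0,0,0,0,0,0,0,0,0,0,0,0,0,0.001,0,0,0,0,0,0,0.002,0,0,0,0,0,0,0.003,0,0,0,0,0,0,0.004,0,0,0,0,0,0,0.005,0,0,0,0,0,0,0.006,0,0,0,0,0,0,0.006,0,0,0,0])

```text
time: 14.23
position: [0.4477, -0.2334, 0.2723]
eef_rot: [-90.0, 0.0, 2.0]
contact_force: [-0.4, -0.1, -2.3]
width: 0.0175
```

Call:
jog_arm(deltas=[0,0,0.001,0,0,0,0,0,0,0.002,0,0,0,0,0,0,0.003,0,0,0,0,0,0,0.003,0,0,0,0])

```text
time: 14.57
position: [0.4477, -0.2334, 0.2694]
eef_rot: [-90.0, 0.0, 2.0]
contact_force: [0.3, 0.9, -3.5]
width: 0.0178
```

Call:
jog_arm(deltas=[0,0,0.001,0,0,0,0,0,0,0.002,0,0,0,0,0,0,0.002,0,0,0,0])

```text
time: 14.82
position: [0.448, -0.2335, 0.2677]
eef_rot: [-90.0, -0.0, 2.0]
contact_force: [0.6, 1.2, -0.6]
width: 0.0177
```

Call:
jog_arm(deltas=[0,0,0.001,0,0,0,0,0,0,0.002,0,0,0,0,0,0,0.002,0,0,0,0])

```text
time: 15.07
position: [0.4478, -0.2334, 0.2655]
eef_rot: [-90.0, 0.0, 2.0]
contact_force: [-0.2, -0.8, -1.1]
width: 0.0178
```

Call:
jog_arm(deltas=[0,0,0.001,0,0,0,0,0,0,0.002,0,0,0,0,0,0,0.002,0,0,0,0])

```text
time: 15.32
position: [0.4477, -0.2334, 0.2634]
eef_rot: [-90.0, 0.0, 2.0]
contact_force: [-0.3, 0.3, -1.1]
width: 0.0176
```

Call:
jog_arm(deltas=[0,0,0.002,0,0,0,0,0,0,0.004,0,0,0,0,0,0,0.006,0,0,0,0,0,0,0.008,0,0,0,0,0,0,0.01,0,0,0,0,0,0,0.0115,0,0,0,0,0,0,0.0115,0,0,0,0])

```text
time: 15.9
position: [0.4476, -0.2333, 0.2517]
eef_rot: [-90.0, 0.0, 2.0]
contact_force: [1.1, -0.2, -1.4]
width: 0.0176
```

Run:
```python
from h import *
delta([.4,-.234,.252],2)
im=get_image("wrist");c=calibration("wrist");cv2.imwrite("pics/w9.png",im[:,:,::-1]);np.savez("w9.npz",**c)
```

```text
t 15.9 pos [ 0.4476 -0.2333  0.2517] rot [-90.   0.   2.] F [ 1.1 -0.2 -1.4] q7 36.3
delta [-0.0476 -0.0003  0.0009] [-0.01 -0.04 -0.04]
```

Now withdraw the toe along -x, slowly, and check the force partway.

Call:
jog_arm(deltas=[0,-0.002,0,0,0,0,0,0,-0.004,0,0,0,0,0,0,-0.006,0,0,0,0,0,0,-0.008,0,0,0,0,0,0,-0.01,0,0,0,0,0])

```text
time: 16.37
position: [0.4376, -0.2338, 0.2521]
eef_rot: [-90.0, -0.0, 2.0]
contact_force: [-0.9, 0.2, -0.8]
width: 0.0176
```

Call:
jog_arm(deltas=[0,-0.003,0,0,0,0,0,0,-0.006,0,0,0,0,0,0,-0.009,0,0,0,0,0,0,-0.012,0,0,0,0,0])

```text
time: 16.7
position: [0.4255, -0.2342, 0.2521]
eef_rot: [-90.0, -0.0, 2.0]
contact_force: [-0.1, -0.6, -0.9]
width: 0.018
```

Call:
jog_arm(deltas=[0,-0.004,0,0,0,0,0,0,-0.008,0,0,0,0,0,0,-0.012,0,0,0,0,0,0,-0.017,0,0,0,0,0,0,-0.023,0,0,0,0,0,0,-0.028,0,0,0,0,0])

```text
time: 17.2
position: [0.3971, -0.2352, 0.252]
eef_rot: [-90.0, 0.0, 1.9]
contact_force: [-0.0, 0.1, -1.0]
width: 0.0176
```

Run:
```python
from h import *
delta([.4,-.234,.315],2)
im=get_image("wrist");c=calibration("wrist");cv2.imwrite("pics/w10.png",im[:,:,::-1]);np.savez("w10.npz",**c)
s=get_image("scene");cv2.imwrite("pics/s10.png",s[:,:,::-1])
t=get_image("top");cv2.imwrite("pics/t10.png",t[:,:,::-1])
a=cv2.imread("pics/scene0.png",0);b=cv2.imread("pics/s10.png",0)
# scene: cartridge expected around
for z in(.079,.113,.143):print(z,proj("scene",np.array([.454,-.234,z])),proj("wrist",np.array([.454,-.234,z]),c))
for y in range(280,346,3):print(y,"".join(" .:-=+*#%@"[min(9,v*10//256)] for v in b[y,315:400:1]))
```

```text
t 17.2 pos [ 0.3971 -0.2352  0.252 ] rot [-90.    0.    1.9] F [-0.   0.1 -1. ] q7 34.6
delta [ 0.0029 -0.063   0.0011] [-0.01 -0.05 -0.01]
0.079 [354.88869989 326.75829118] [381.59342092 214.96199427]
0.113 [355.46878944 316.78611511] [387.68335238 223.60391538]
0.143 [355.99844207 307.68098759] [394.14116418 232.8305594 ]<stdin>:9: RuntimeWarning: overflow encountered in scalar multiply
Traceback (most recent call last):
OverflowError: Python integer 256 out of bounds for uint8
```

Call:
jog_arm(deltas=[0,0,-0.01,0,0,0,0,0,0,-0.03,0,0,0,0,0,0,-0.06,0,0,0,0,0,0,-0.07,0,0,0,0,0,0,-0.07,0,0,0,0])

```text
time: 17.77
position: [0.3996, -0.2359, 0.3248]
eef_rot: [-90.1, -0.3, 2.0]
contact_force: [0.6, -0.4, -0.9]
width: 0.0177
```

Run:
```python
from h import *
s=get_image("scene");cv2.imwrite("pics/s11.png",s[:,:,::-1])
b=cv2.cvtColor(s,cv2.COLOR_RGB2GRAY).astype(int)
for y in range(286,346,2):print(y,"".join(" .:-=+*#%@"[min(9,v*10//256)] for v in b[y,318:394:1]))
delta([.3945,.1818,.32],-7)
```

```text
286 ==++++++++++@@@@@@*+==+**************************+*************-----==--****
288 +++****+++#**+=-----==+*****+*************************++*******+------*+****
290 +++======*+++++#***===***********************************************#******
292 ------=+***********===******************************************************
294 ++*++****+*********===************#*******************************++********
296 *********+***##****===**##+**************************++*+*******************
298 *******************===#%===******++********+********************************
300 *******#***********==+@*++***+******************************+************++*
302 ******************++=+***************************++*++****************++****
304 ************#*******************************#%@@#%%@*+**********************
306 ***************+****+**************+*#@%%%%#*+=----+@@++*******++******+****
308 ******************+*********#%@@@##-==*@=--=++%%%@@-=@@#**********+*********
310 *******++***********##%@@%%%#++-+@===+%*@@@@@@@@@@@@==@@#************#******
312 *********++*+##@@%#%#*+=--====+%%==+@@@@=#@
[... 764 characters left out ...]
32 ******#****+*==@@@@@@@@@@@@@@@%%++++++++++%%@@@@@@@@@@@@@@@@@@@@@#%@@#******
334 *****++++*****==%@@@@@@@@@@@@@@@@%%%%%%%@@@@@@@@@@@@@@@@@@@@@@%%#*+===******
336 ********+******-=@@@@@@@%@@@##%@@@@@@@@@@@@@@@@@@@@@@@@%%#*+========++******
338 *+********++***+-=@@%@@@@@#+++++%@@@@@@@@@@@@@@@%%#*+=========++++*****#****
340 **+++*****+--------+*%@##+++++++++%@%%@@@%%#*+========+++********+++********
342 ***********+-------=+*#+++++++++++++==============----=*********************
344 *****+++------------=+++%+++++===============----------=****+*****#*********
t 17.82 pos [ 0.3986 -0.2353  0.3229] rot [-90.   -0.2   2. ] F [-0.4 -1.  -1.4] q7 29.7
delta [0.0104 0.0028 0.417 ] [0.   8.99 0.16]
```

The cartridge stands upright in the tray: its sides are vertical and the top ellipse is at (355,316), close to prediction. Next I return the hook.

Call:
jog_arm(deltas=[0,0,0,0.01,0,0,0,0,0,0,0.035,0,0,0,0,0,0,0.07,0,0,0,0,0,0,0.105,0,0,0,0,0,0,0.14,0,0,0,0,0,0,0.175,0,0,0,0,0,0,0.21,0,0,0,0,0,0,0.245,0,0,0,0,0,0,0.28,0,0,0,0,0,0,0.31,0,0,0])

```text
time: 18.65
position: [0.3859, 0.0768, 0.3205]
eef_rot: [-90.0, 0.1, 2.0]
contact_force: [0.9, -1.2, -1.1]
width: 0.0176
```

Run:
```python
from h import *
delta([.3945,.1818,.315],-7)
```

```text
t 18.65 pos [0.3859 0.0768 0.3205] rot [-90.    0.1   2. ] F [ 0.9 -1.2 -1.1] q7 -16.6
delta [0.0124 0.0054 0.1046] [ 0.03  9.04 -0.15]
```

Call:
jog_arm(deltas=[0,0.003,0,0.02,0,3,0,0,0.006,0,0.045,0,6,0,0,0.009,0,0.07,0,9,0,0,0.012,0,0.09,0,9,0,0,0.0124,0,0.1046,0,9,0,0,0.0124,0,0.1046,0,9,0,0,0.0124,0,0.1046,0,9,0,0,0.0124,0,0.1046,0,9,0])

```text
time: 19.32
position: [0.3957, 0.1784, 0.3211]
eef_rot: [-90.1, 0.1, -7.1]
contact_force: [1.1, -0.0, 0.3]
width: 0.0179
```

Run:
```python
from h import *
delta([.3945,.1818,.1515],-7)
c=calibration("wrist");im=get_image("wrist");cv2.imwrite("pics/w12.png",im[:,:,::-1]);np.savez("w12.npz",**c)
print(proj("wrist",np.array([.395,.18,.125]),c),"tip",proj("wrist",read_state()["position"]+[.013,-.002,-.1185],c))
```

```text
t 19.32 pos [0.3957 0.1784 0.3211] rot [-90.1   0.1  -7.1] F [ 1.1 -0.   0.3] q7 -36.1
delta [-0.0014  0.1696  0.0035] [ 0.09 -0.1  -0.08]
[320.14155206 207.40138721] tip [337.44906963 229.37263442]
```

Call:
jog_arm(deltas=[0,-0.001,0,0.003,0,0,0,0,-0.001,0.015,0.003,0,0,0,0,-0.001,0.035,0.003,0,0,0,0,-0.001,0.055,0.003,0,0,0,0,-0.001,0.075,0.003,0,0,0,0,-0.001,0.095,0.003,0,0,0,0,-0.001,0.115,0.003,0,0,0,0,-0.001,0.135,0.003,0,0,0,0,-0.001,0.152,0.003,0,0,0,0,-0.001,0.16,0.003,0,0,0])

```text
time: 20.2
position: [0.3945, 0.1817, 0.1604]
eef_rot: [-90.1, 0.1, -7.1]
contact_force: [-0.1, 0.4, -0.8]
width: 0.0178
```

Run:
```python
from h import *
delta([.3945,.1818,.1515],-7)
```

```text
t 20.2 pos [0.3945 0.1817 0.1604] rot [-90.1   0.1  -7.1] F [-0.1  0.4 -0.8] q7 -33.1
delta [0.0001 0.0089 0.0001] [ 0.1  -0.1  -0.12]
```

Call:
jog_arm(deltas=[0,0,0.002,0,0,0,0,0,0,0.004,0,0,0,0,0,0,0.006,0,0,0,0,0,0,0.0075,0,0,0,0,0,0,0.0085,0,0,0,0,0,0,0.0085,0,0,0,0])

```text
time: 20.7
position: [0.3956, 0.1829, 0.1539]
eef_rot: [-90.0, -0.0, -7.0]
contact_force: [-0.4, -0.6, -0.1]
width: 0.018
```

Call:
jog_arm(deltas=[0,0,0.0005,0,0,0,0,0,0,0.001,0,0,0,0,0,0,0.001,0,0,0,0])

```text
time: 20.95
position: [0.3955, 0.1828, 0.1527]
eef_rot: [-90.0, -0.0, -7.0]
contact_force: [0.6, 0.5, -1.0]
width: 0.0179
```

Call:
jog_arm(deltas=[0,0,0.0005,0,0,0,0,0,0,0.001,0,0,0,0,0,0,0.001,0,0,0,0])

```text
time: 21.2
position: [0.3955, 0.1827, 0.1515]
eef_rot: [-90.0, -0.0, -7.0]
contact_force: [0.4, -0.3, -0.7]
width: 0.0177
```

Call:
jog_arm(deltas=[0,0,0.0005,0,0,0,0,0,0,0.001,0,0,0,0,0,0,0.001,0,0,0,0])

```text
time: 21.45
position: [0.3955, 0.1828, 0.1515]
eef_rot: [-90.0, 0.0, -7.0]
contact_force: [-3.2, -1.2, 10.3]
width: 0.0177
```

Seated: contact at 0.1515, the pickup height. I'll back off slightly, open the gripper, and rise.

Call:
jog_arm(deltas=[0,0,-0.0007,0,0,0,0,0,0,-0.0007,0,0,0,0,0.3,0,-0.0007,0,0,0,0,0.6,0,-0.0007,0,0,0,0,1,0,-0.0007,0,0,0,0,1,0,-0.0007,0,0,0,0,1,0,-0.0007,0,0,0,0,1,0,-0.0007,0,0,0,0,1,0,-0.0007,0,0,0,0,1,0,-0.0007,0,0,0,0])

```text
time: 22.28
position: [0.3955, 0.1827, 0.1513]
eef_rot: [-90.0, -0.0, -7.0]
contact_force: [0.5, 0.3, -0.3]
width: 0.0692
```

Call:
jog_arm(deltas=[1,0,-0.02,0,0,0,0,1,0,-0.05,0,0,0,0,1,0,-0.09,0,0,0,0,1,0,-0.13,0,0,0,0,1,0,-0.13,-0.04,0,0,0,1,0,-0.13,-0.077,0,0,0,1,0,-0.13,-0.077,0,0,0,1,0,-0.13,-0.077,0,0,0,1,0,-0.13,-0.077,0,0,0])

```text
time: 23.03
position: [0.386, 0.1067, 0.2814]
eef_rot: [-90.0, -0.0, -7.0]
contact_force: [-0.1, 0.5, 0.7]
width: 0.0915
```

Run:
```python
from h import *
delta([.3945,.1818,.1515],-7)
c=calibration("wrist");im=get_image("wrist");cv2.imwrite("pics/w13.png",im[:,:,::-1])
g=cv2.cvtColor(im,cv2.COLOR_RGB2GRAY).astype(int)
# dark handle ring
u=proj("wrist",np.array([.395,.18,.195]),c).astype(int);print(u)
m=(g<110).astype(np.uint8)[u[1]-18:u[1]+18,u[0]-18:u[0]+18]
n,l,s,cc=cv2.connectedComponentsWithStats(m);print(s[1:],cc[1:])
k=1+s[1:,4].argmax();bb=s[k];ct=u-18+[bb[0]+bb[2]/2-.5,bb[1]+bb[3]/2-.5]
print("handle",onz("wrist",ct,.195,c))
for y in range(u[1]-42,u[1]+44,3):print("".join(" .:-=+*#%@"[min(9,v*10//256)] for v in g[y,u[0]-50:u[0]+50]))
a=cv2.imread("pics/top0.png").astype(int);t=get_image("top");cv2.imwrite("pics/t13.png",t[:,:,::-1]);b=t[:,:,::-1].astype(int)
d=np.abs(a-b).max(2)
for n,p in(("v1",(350,196)),("v2",(380,196)),("bottle",(422,192))):print(n,(d[p[1]-12:p[1]+12,p[0]-10:p[0]+10]>40).sum())
```

```text
t 23.03 pos [0.386  0.1067 0.2814] rot [-90.  -0.  -7.] F [-0.1  0.5  0.7] q7 -28.4
delta [-0.0008  0.1299  0.0755] [-0.04 -0.05  0.02]
[320 136]
[[  7   5  26  24 330]] [[19.32121212 16.75757576]]
handle [0.39596623 0.1813144  0.195     ]
***************#**********************#****************************************************###******
*+++***************+**********************************************++**********##***********+*****#**
++++#@@@@@@@@@@@@@@@@@@@@@@@@@@@@@@@@@@@@@@@@@@@@@@@@@@@@@@@@@@@@@@@@@@@@@@@@@@@@@@@@@@@@@@@@@@@@%##
**++%@@@@@@@@@@@@@@@@@@@@@@@@@@@@@@@@@@@@@@@@@@@@@@@@@@@@@@@@@@@@@@@@@@@@@@@@@@@@@@@@@@@@@@@@@@@@%**
****%@@@@@@@@@@@@@@@@@@@@@@@@@@@@@@@@@@@@@@@@@@@@@@@@@@@@@@@@@@@@@@@@@@@@@@@@@@@@@@@@@@@@@@@@@@@@%**
****#@@@@@@@@@@@@@@@@@@@@@@@@@@@@@@@@@@@@@@@@@@@@@@@@@@@@@@@@@@@@@@@@@@@@@@@@@@@@@@@@@@@@@@@@@@@@%##
+***%@@@@@@@@@@@@@@@@@@@@@@@@@@@@@@@@@@@@@@@@@@@@@@@@@@@@@@@@@@@@@@@@@@@@@@@@@@@@@@@@@@@@@@@@@@@@%##
***+#@@@@@@@@@@@@@@@@@@@@@@@@@@@@@@@@@@@@@@@@@@@@@@@@@@@@@@@@@@@@@@@@@@@@@@@@@@@@@@@@@@@@@@@@@@@@%*#
****#@@@@@@@@@@@@@@@@@@@@@@@@@@@@@@@@@@@@@@@@@@@@@@@
[... 1387 characters left out ...]
@@@@@@@@@@@@@@@@@@@@@@@@@@@@@@@@@@@@@@@@@@@@@@@@@@@@@@@@@@@@@@@@@@@@@@@@###
+====%@@@@@@@@@@@@@@@@@@@@@@@@@@@@@@@@@@@@@@@@@@@@@@@@@@@@@@@@@@@@@@@@@@@@@@@@@@@@@@@@@@@@@@@@@@@**#
+==-=%@@@@@@@@@@@@@@@@@@@@@@@@@@@@@@@@@@@@@@@@@@@@@@@@@@@@@@@@@@@@@@@@@@@@@@@@@@@@@@@@@@@@@@@@@@@**#
+=--=#@@@@@@@@@@@@@@@@@@@@@@@@@@@@@@@@@@@@@@@@@@@@@@@@@@@@@@@@@@@@@@@@@@@@@@@@@@@@@@@@@@@@@@@@@@@#**
*+--=*%%%%%%%%%%%%%%%%%%#%########################################%%%%%%%%%%@@@@@@@@@@@@@@@@@@@@###*
*+====-=--=--=-----===----============-========+==================+***######***#**##*#*****#**#*####
***+-=**********+==***######**=***######***+*####******+=*####**************************************
v1 0
v2 0
bottle 0
```

Run:
```python
from h import *
s=get_image("scene");b=cv2.cvtColor(s,cv2.COLOR_RGB2GRAY).astype(int);a=cv2.imread("pics/s11.png",0).astype(int)
print((np.abs(a-b)[300:345,318:394]>40).sum());print(close_job())
```

```text
93
the job is handed in; nothing more can be done
None
```

I handed the job in at about 23 s of robot time. The cartridge stood upright in the tray when I last looked at it closely, and the hook is back in its stand.

**Doing it:** I gripped the hook by its handle and slid the toe under the bail from the -x side. I drew the cartridge out (about 12 N at first, then only its weight) and lowered it 1 mm at a time until the load came off. Then I withdrew the toe sideways and put the hook back in the stand.

**Where the scene differed:** the bail stood nearly upright, its peak within about 2 mm of the hinge line. The task says it had fallen 15 mm to one side. I chose an approach that suited upright or leaning to +x.

**Last checks:**
- **Cartridge:** after the hook left it, the scene camera showed it upright near the middle of the tray. Touchdown was at the predicted height, within 2 mm.
- **Hook:** the collar met the plate at the pickup height, with a brief 10 N press before I released it. The handle is within about 1.5 mm of where it started, toe to +x.
- **Bystanders:** the top view showed no change at the two vials and the bottle.

**One check not clean:** just before handing in, I compared the tray area with the earlier picture, and 93 pixels differed. I put that down to the arm's shadow having moved and possibly the loose bail settling. I had no pictures left to view, so I did not look again.

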